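# Wind out the loading carriage and load the jar

## Task

Fit the loose crank on the square shaft end of the stand and wind the carriage out of the glass hood, clockwise as seen from above, until its pointer lines up with the index mark. Then gently set the short amber jar upright in the middle of the carriage's pan, and leave the crank seated on the shaft and the other labware where it stands.

Things in the scene. Friction and masses are not known exactly. Their poses are not given: they have to be found in the camera images.
- stand: Fixed grey base plate 290 x 290 x 15 mm. Origin: centre of its underside; x away from the robot at yaw 0, y left; place and yaw (up to 0.25 rad) vary. Carries at (-30, -100) mm a gearbox, 90 x 90 mm, 109 mm tall, with the upright shaft; and a glass hood 110 (x) by 150 mm (y) centred at (85, 60) mm, 135 mm tall, open only to -x, from which the carriage slides to -x on rails.
- shaft_foot (a point): Centre of the round shoulder (38 mm across, 115 mm above the bench) at the foot of the upright square shaft end; the seated crank's underside rests here. The square is 20 mm across flats and 26 mm high, its top 7 mm tapered to 13 mm. These axes turn with the shaft: z up, x and y square to the flats.
- shaft (a joint): Turn of the square shaft, rad, growing clockwise seen from above, over many turns; starts between -0.6 and 0.6. Takes about 0.15 N m to turn and stays where left. One clockwise turn moves the carriage 45 mm out (to the stand's -x), anticlockwise moves it back. End stop at 150 mm of travel.
- crank: Loose steel crank, 0.4 kg, 105 mm long, standing on its hub, wooden grip up. Origin: centre of hub's underside. Hub: block 36 x 36 mm, 65 mm high, square socket 22.4 mm wide, 29 mm deep in its underside, sides along crank x and y; fits the shaft in any of four quarter turns. Flat arm (20 mm wide, 42 to 52 mm above the underside) runs along +x to the grip. Hub and grip: see hub_grip, handle.
- hub_grip (a point): Point on the crank hub's axis 50 mm above the crank's underside, a good place to hold the hub by its two free faces, which look along the crank's +y and -y and lie 36 mm apart. Axes as the crank's.
- handle (a point): Point on the axis of the crank's upright wooden grip, 75 mm from the hub's axis along the crank's +x and 94 mm above the crank's underside. The grip is a round sleeve of 24 mm diameter, from 54 to 124 mm above the underside, that turns freely on its pin.
- pan (a point): Centre of the carriage's flat aluminium pan (plate 100 x 100 mm), on its upper face, 36.5 mm above the bench, where the jar's underside is to rest; a steel lip 4 mm high and 80 mm across inside surrounds it. Moves with the carriage.
- pointer (a point): Outer end of the dark pointer, 4 mm wide, on the carriage's left (+y) edge. Axes as the stand's.
- mark (a point): Top of the light blade, 4 mm thick, on the small dark index clip on the base plate's left (+y) edge. Axes as the stand's. Pointer and mark are in line when they have the same x along the stand (in y the pointer ends 13.5 mm short of the clip's middle). The clip stands elsewhere along the edge each run, 105 to 140 mm from the pointer's start: 2.3 to 3.1 turns.
- jar: Closed amber glass jar with a black cap, 58 mm diameter, 85 mm high, about 0.15 to 0.3 kg, standing on the bench. Origin: centre of its underside. It and the crank may stand on either side of the stand.
- rack: Bystander: white tube rack 60 x 164 x 60 mm with clear tubes up to 84 mm high. Origin: centre of its underside.
- reagent: Bystander: amber reagent bottle, 70 mm diameter, 150 mm high. Origin: centre of its underside.
- dish: Bystander: white ceramic bowl, 90 mm across, 45 mm high. Origin: centre of its underside.
Mind the look-alikes: they are no part of the job. What is shaped like the jar but purple or turquoise is not meant. What is shaped like the crank but pink or purple is not meant.

How it is judged (in metres and radians):
On the way, in this order (a step that is already met when the one before it is completed fails the run):
1. the crank is seated on the square shaft (horizontal distance between crank and shaft_foot below 0.004 m and z of crank in the frame of shaft_foot between -0.004 and 0.006 m and angle between crank's own z axis and vertical below 0.12 rad), for 0.2 s.
2. with the crank still on the shaft, the carriage is wound out until its pointer is within 5 mm of the index mark (all of step 1 and x of pointer in the frame of mark between -0.005 and 0.005 m), for 0.2 s.
At the end, for the whole second after the job is handed in: Crank on the shaft (underside within 6 mm of the shoulder, axis within 4 mm, tilt under 0.12 rad); pointer within 6 mm of the mark along the stand; jar upright (0.05 rad) and flat in the pan, within 13 mm of its centre and 3 mm of its face; all at rest (all of step 1 and x of pointer in the frame of mark between -0.006 and 0.006 m and horizontal distance between jar and pan below 0.013 m and z of jar in the frame of pan between -0.003 and 0.003 m and angle between jar's own z axis and vertical below 0.05 rad and linear speed of jar below 0.02 m/s and linear speed of crank below 0.03 m/s); the robot touches nothing.
It fails at once if the jar is set down hard (over 40 N on any part of the stand) or tipped over 0.6 rad (contact force between jar and stand above 40 N or angle between jar's own z axis and vertical above 0.6 rad).
It fails at once if the other labware is moved by more than 30 mm (distance of any of rack, reagent, dish from where it was at the start of the episode above 0.03 m).
It also fails if it takes over 72 s, if anything falls off the work surface, if the arm or the gripper's body presses on something with over 40 N, if the wrist force passes 120 N, or if a joint passes its speed limit or range.

## Robot

A 6-joint arm with a two-finger parallel gripper is mounted at the origin on the work surface. World frame = base frame: x ahead of the robot, y to its left, z up, the work surface at z = 0. Lengths are in m, angles in degrees, forces in N, time in s.
With the tool pointing down it reaches from about 0.25 to 0.85 m from the base axis. Payload 12.5 kg.
Tool frame: the origin (TCP) lies at the very end of the fingers, on their centre line; the grasp point (between the pads) lies 19 mm behind it (env.pinch_z is the z of the grasp point in the tool frame, in m); z points along the fingers, y is the line along which they close (so a half turn about z gives the same grasp; the last joint's range is limited). The gripper opens to 93 mm and grips with 3 to 60 N. Pads are 15 mm wide; open, the fingers measure 128 mm over their backs; the gripper's body (75 mm by 188 mm) begins 65 mm behind the grasp point.
Start: joints at [61.96, 20.094, 94.641, -0, 65.266, -4.847], TCP at [0.217, 0.506, 0.219] pointing down, gripper open.
Joint ranges: [-157.81, 157.81], [-45, 120.19], [0.68, 151.7], [-89.99, 269.99], [4.06, 180], [-164.3, 164.3]. Speed limits (degrees/s): [127.2, 127.2, 159.86, 180, 180, 180].

## Interface

Orientations are given as [roll, pitch, yaw] about the fixed x, y, z axes, in that order (R = Rz(yaw) Ry(pitch) Rx(roll)).
In Python, from workcell import env gives the robot as it stands. The module is installed in compiled form; this text tells all that it offers.
- The arm moves only by the tool servo_tool, never from a script. Its argument "increments" is one flat list of numbers, 5 for each row, row after row: the shift along the tool's x, y, z as a fraction of full scale, then the turn about the tool's z as a fraction of full scale, then the gripper command: -1 is fully open, 1 is shut, values between are in proportion. A call has 1 to 5 rows; each row shifts and turns the commanded pose from where the row before left it, along the tool's axes as they then stand; what a row does not reach is not made up. Full scale, the value 1, is 0.04 m for a shift and 0.1 rad for a turn. A row lasts 1/8 s, in which the tool goes at most 62.5 mm and 10.7 degrees, less where a joint would pass 70% of its speed; a pose out of reach is approached as far as the arm can. A call with a number of a shift or a turn outside -1 to 1 is refused whole. A call with a gripper value outside its range is refused whole. The fingers move at their own pace and stop on an object; the grip force is fixed at half the most. Time passes only in rows, so rows that do not move let the fingers close. It gives the time, the measured TCP pose, the force, the opening and the grip force at its end, in the units of the state.
- env.sense(): the state, without advancing time (a new reading comes with each control period).
- env.grab_frame(name): name is "side" or "top"; returns a dict with "img" (420x560x3 uint8, red, green, blue), "intrinsics" (3x3 intrinsics, pixels), "position" and "rotation" of the camera in the world. Camera axes: x right, y down, z forward; pixel columns grow to the right and rows downward; lengths in m; the calibration is good to about 2 mm. A picture is of the moment at which its call begins. There is no depth.
- env.hand_in(): hands the job in; it is judged then, once.
The state is a dict: "t": time; "qpos": joint angles; "qvel": joint speeds; "joint_efforts": joint torques, N m; "position": TCP position; "ee_rot": TCP orientation; "ft_force": force on the tool from outside, world axes, zero at the start; "wrist_torque": the same for the moment, N m; "gripper_width": finger opening in m; "finger_force": force on a finger pad.
Only numpy, scipy, OpenCV 4.12 (cv2) and the standard library are available. Lean on these libraries where they do the work, as an engineer would, in place of code of your own. Each camera call takes 0.05 s, during which the arm holds its last target. There are 200 camera calls.

## Working session

There is one attempt and no reset: what is moved stays moved. The work goes in short steps, Python scripts to look and compute and a tool call to move; the robot and the scene stay as the last step left them, time stands still between calls to the robot, and variables do not carry over. Pictures are saved under pics/ and viewed, at most 10 in all, crops included, and the job is handed in when it is done.

Besides the shell and the picture viewer there is one more tool, called by a JSON object that holds its "method" and its "body", one argument or row to a line. servo_tool: Moves the arm, as the interface text tells. Its arguments: {"type":"object","properties":{"increments":{"type":"array","items":{"type":"number","minimum":-1,"maximum":1}}},"required":["increments"]}

```bash
mkdir -p pics; cat > h.py <<'E'
import numpy as np, cv2
from workcell import env
def grab(n,fn=None):
    f=env.grab_frame(n)
    if fn: cv2.imwrite('pics/'+fn,f['img'][:,:,::-1])
    return f
def proj(f,P):
    P=np.atleast_2d(P); c=(P-f['position'])@np.array(f['rotation']); u=c@np.array(f['intrinsics']).T
    return u[:,:2]/u[:,2:]
def ray(f,uv,z):
    d=np.array(f['rotation'])@np.linalg.inv(f['intrinsics'])@np.array([uv[0],uv[1],1.]); p=np.array(f['position'])
    return p+d*(z-p[2])/d[2]
E
python3 - <<'E'
from h import *
for n in('top','side'):
    f=grab(n,n+'0.png'); print(n,np.round(f['position'],3),np.round(f['rotation'],3).tolist(),np.round(f['intrinsics'],1).tolist())
s=env.sense(); print(s)
E
```

```text
top [ 0.386 -0.024  1.606] [-174.801, 0.298, -91.33] [[515.2, 0.0, 282.4], [0.0, 515.2, 208.1], [0.0, 0.0, 1.0]]
side [ 0.232 -0.656  0.894] [-139.343, 0.921, -26.433] [[420.0, 0.0, 282.2], [0.0, 420.0, 207.0], [0.0, 0.0, 1.0]]
{'t': 0.1, 'qpos': array([ 6.19592686e+01,  2.01211715e+01,  9.46729819e+01,  1.16591897e-03,
        6.52662871e+01, -4.84895086e+00]), 'qvel': array([-0.08462404, -0.12683935, -0.18593982, -0.03230754, -0.03030369,
        0.01408019]), 'joint_efforts': array([ 8.23285591e-04, -4.98034108e+01, -2.85699069e+01,  7.00265053e-02,
        2.39510142e-02, -9.09050414e-05]), 'position': array([0.21643543, 0.5052849 , 0.21815802]), 'ee_rot': array([-1.79939865e+02, -6.16364679e-03,  1.56807728e+02]), 'ft_force': array([0.00915462, 1.09735432, 0.38692534]), 'wrist_torque': array([-0.00324235, -0.03355202,  0.04722956]), 'finger_force': 0.0, 'gripper_width': 0.09303858039877853}
```

```bash
python3 - <<'E'
s=open('h.py').read()
s=s.replace("def grab(","""from scipy.spatial.transform import Rotation as Ro
def grab(""").replace("    if fn:","    f['rotation']=Ro.from_euler('xyz',f['rotation'],degrees=True).as_matrix()\n    if fn:")
open('h.py','w').write(s)
E
python3 -c "
import cv2
for n in('top','side'): cv2.imwrite(f'pics/{n}0b.png',cv2.resize(cv2.imread(f'pics/{n}0.png'),(800,600),interpolation=cv2.INTER_CUBIC))"
```

```text
(no output)
```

View pics/top0b.png

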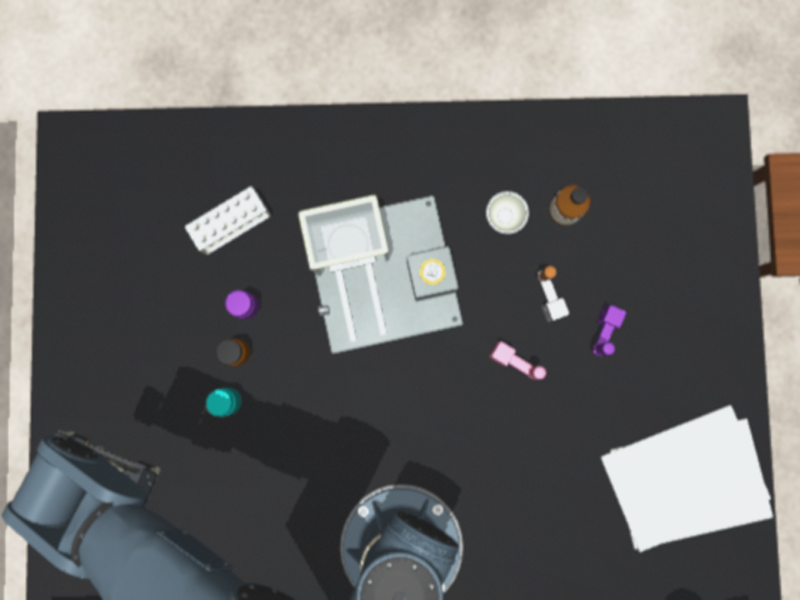

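View pics/side0b.png

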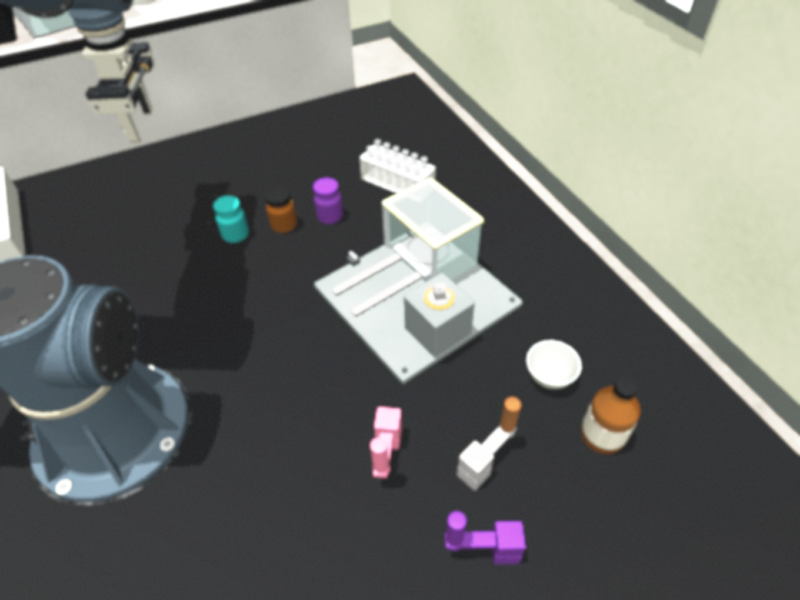

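```bash
python3 -c "
import cv2
a=cv2.imread('pics/top0.png')[130:255,205:335]; cv2.imwrite('pics/c1.png',cv2.resize(a,None,fx=4.8,fy=4.8,interpolation=cv2.INTER_CUBIC))
b=cv2.imread('pics/top0.png')[180:230,370:410]; c=cv2.imread('pics/top0.png')[225:275,145:185]
d=cv2.imread('pics/side0.png')[275:345,315:371]
cv2.imwrite('pics/c2.png',cv2.hconcat([cv2.resize(x,(265,330),interpolation=cv2.INTER_CUBIC) for x in (b,c,d)]))"
```

```text
(no output)
```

View pics/c1.png

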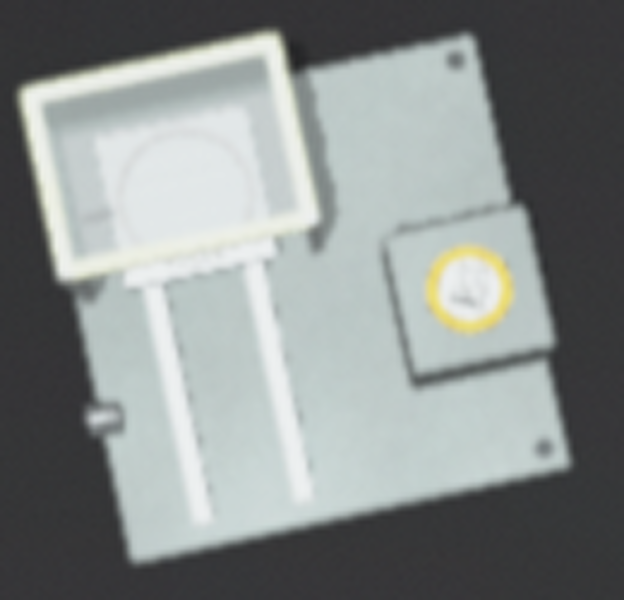

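View pics/c2.png

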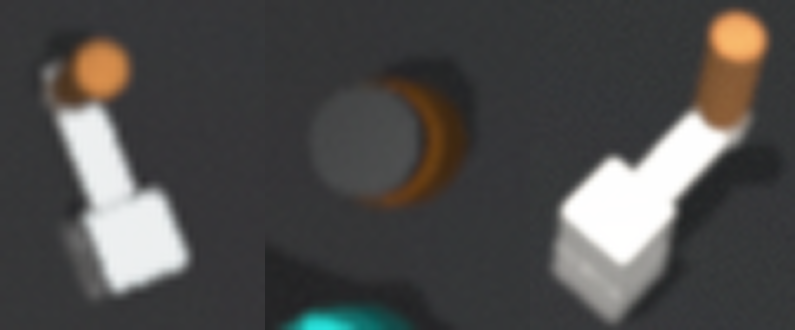

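```bash
cat > m1.py <<'E'
from h import *
T=grab('top');S=grab('side')
def cv(u,v,s,ox,oy,pw=0): return ((u-pw+.5)/s-.5+ox,(v+.5)/s-.5+oy)
c1=lambda u,v:cv(u,v,4.8,205,130)
cb=lambda u,v:cv(u,v,6.61,370,180)
cc=lambda u,v:cv(u,v,6.61,145,225,265)
cd=lambda u,v:cv(u,v,4.72,315,275,530)
r=lambda f,p,z:ray(f,p,z)[:2]
FR=r(T,c1(472,35),.015);NR=r(T,c1(570,465),.015);NL=r(T,c1(133,562),.015)
c=(FR+NL)/2; a=FR-NR;b=NL-NR
y1=np.arctan2(a[1],a[0]);y2=np.arctan2(-b[0],b[1])
print('stand c',c,'sizes',np.linalg.norm(a),np.linalg.norm(b),'yaw',y1,y2)
yaw=(y1+y2)/2;R=np.array([[np.cos(yaw),-np.sin(yaw)],[np.sin(yaw),np.cos(yaw)]])
print('shaft pred',c+R@[-.03,-.1],'ring',r(T,c1(470,290),.115))
print('pan side hood top c',c+R@[.085,.06])
for z in(.03,.04,.05): print('clip',z,R.T@(r(T,c1(103,416),z)-c),'pointer',R.T@(r(T,c1(82,218),z)-c))
hb=r(T,cb(136,240),.065);hd=r(S,cd(618,211),.065);gb=r(T,cb(102,68),.124);gd=r(S,cd(738,37),.124)
print('hub',hb,hd,'grip',gb,gd,'len',np.linalg.norm(gb-hb),np.linalg.norm(gd-hd))
for h,g in((hb,gb),(hd,gd)): print('crank yaw',np.degrees(np.arctan2(*(g-h)[::-1])))
print('jar',r(T,cc(366,140),.085))
p=proj(S,np.r_[c+R@[-.03,-.1],.13])[0].astype(int);print(p)
x,y=p
A=cv2.resize(S['img'][y-25:y+25,x-25:x+25,::-1],(400,400),interpolation=cv2.INTER_CUBIC)
p=proj(T,np.r_[c+R@[-.03,-.1],.13])[0].astype(int);print(p);x,y=p
B=cv2.resize(T['img'][y-20:y+20,x-20:x+20,::-1],(400,400),interpolation=cv2.INTER_CUBIC)
cv2.imwrite('pics/c3.png',cv2.hconcat([A,B]))
E
python3 m1.py
```

```text
stand c [0.58434139 0.02512327] sizes 0.2882474567686165 0.2876485614509145 yaw 0.1937195205950603 0.19486776586444024
shaft pred [ 0.57421321 -0.07878737] ring [ 0.57314717 -0.07873344]
pan side hood top c [0.65615764 0.10040558]
clip 0.03 [-0.04956008  0.14191018] pointer [0.07847931 0.12876991]
clip 0.04 [-0.05054117  0.14094934] pointer [0.07668558 0.12789246]
clip 0.05 [-0.05152226  0.13998849] pointer [0.07489185 0.12701502]
hub [ 0.49514564 -0.34087267] [ 0.49353951 -0.34217721] grip [ 0.56677772 -0.31703699] [ 0.56463441 -0.31760052] len 0.07549367046614495 0.07522299660955512
crank yaw 18.404944485338063
crank yaw 19.069682280824093
jar [0.42149821 0.34496648]
[307 202]
[302 189]
```

View pics/c3.png

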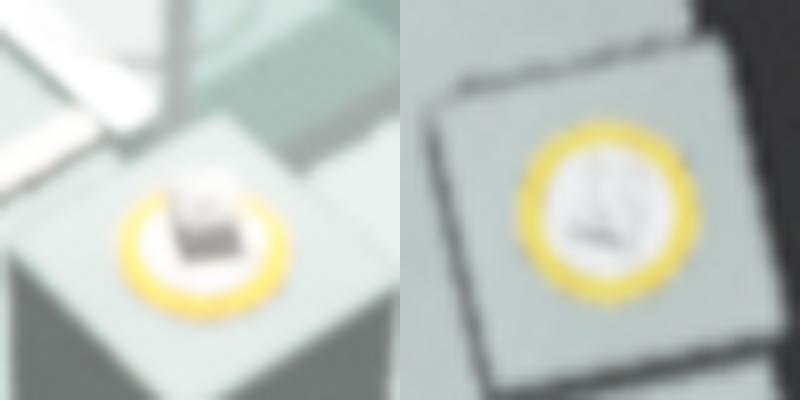

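```bash
cat > m2.py <<'E'
from m1 import *
cs=lambda u,v:((u+.5)/8-.5+307-25,(v+.5)/8-.5+202-25)
ct=lambda u,v:((u-400+.5)/10-.5+302-20,(v+.5)/10-.5+189-20)
p,q=r(S,cs(187,263),.115),r(S,cs(245,250),.115);print('side edge',p,q,np.linalg.norm(p-q),np.degrees(np.arctan2(*(q-p)[::-1])))
p,q=r(T,ct(570,230),.125),r(T,ct(628,248),.125);print('top edge',np.linalg.norm(p-q),np.degrees(np.arctan2(*(q-p)[::-1])))
print('ring side',r(S,cs(205,252),.115),'ring top',r(T,ct(608,212),.115))
o=[]
for F,crop,sc,n in((S,cs,8,0),(T,ct,10,1)):
  x,y=((307,202),(302,189))[n];w=(25,20)[n]
  im=F['img'][y-w:y+w,x-w:x+w].astype(float)
  g=np.clip((im-90)/165,0,1)**3*255
  g=cv2.resize(g.astype(np.uint8)[10 if n==0 else 8:42 if n==0 else 32, 10 if n==0 else 8:42 if n==0 else 32],(400,400),interpolation=cv2.INTER_CUBIC)
  o.append(g[:,:,::-1])
cv2.imwrite('pics/c4.png',cv2.hconcat(o))
E
python3 m2.py|tail -3
```

```text
side edge [ 0.56404572 -0.08410615] [ 0.58221398 -0.08761015] 0.018503073776916634 -10.916252092968296
top edge 0.01756591274789038 -108.73686448310748
ring side [ 0.57100797 -0.08274711] ring top [ 0.57395387 -0.07825707]
```

View pics/c4.png

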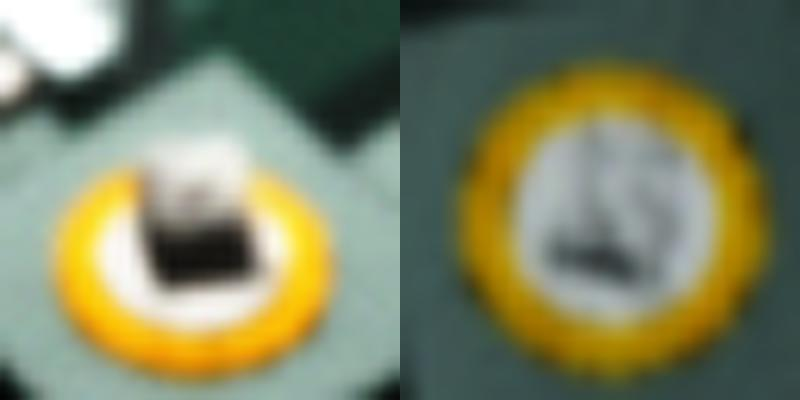

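```bash
cat > m3.py <<'E'
from m2 import *
C=np.r_[.5735,-.0795]
for a in(-6,-10,-14,-18,-22):
  t=np.radians(a);X=np.array([np.cos(t),np.sin(t)]);Y=np.array([-X[1],X[0]])
  P=[np.r_[C+.01*(i*X+j*Y),z] for z in(.115,.134) for i,j in((-1,-1),(1,-1),(-1,1),(1,1))]
  s=(proj(S,P)-[292,187]+.5)*12.5-.5; q=(proj(T,P)-[302-12,189-12]+.5)*400/24-.5+[400,0]
  print(a,'S',s.round().astype(int).tolist(),'T',q.round().astype(int).tolist())
E
python3 m3.py|tail -5
```

```text
-6 S [[171, 304], [266, 276], [132, 231], [226, 204], [174, 240], [270, 211], [134, 167], [229, 139]] T [[673, 284], [682, 171], [559, 275], [568, 162], [678, 271], [687, 156], [562, 262], [571, 147]]
-10 S [[166, 302], [264, 279], [134, 228], [231, 205], [169, 238], [268, 215], [136, 164], [234, 141]] T [[669, 287], [686, 175], [556, 270], [573, 158], [673, 274], [690, 161], [559, 257], [576, 143]]
-14 S [[162, 300], [262, 282], [137, 225], [235, 207], [164, 236], [266, 218], [139, 160], [239, 143]] T [[664, 291], [689, 180], [553, 266], [577, 155], [669, 278], [694, 165], [556, 252], [581, 140]]
-18 S [[158, 298], [259, 286], [139, 221], [239, 209], [160, 234], [263, 221], [141, 157], [243, 145]] T [[660, 293], [692, 185], [550, 261], [582, 152], [664, 280], [697, 170], [553, 248], [585, 137]]
-22 S [[154, 296], [256, 289], [142, 218], [243, 211], [156, 232], [260, 225], [144, 154], [247, 147]] T [[654, 296], [694, 190], [547, 256], [587, 150], [659, 283], [699, 175], [550, 242], [591, 135]]
```

```bash
cat > plan.py <<'E'
import numpy as np
from workcell import env
def pose():
    s=env.sense(); return np.r_[s['position'],s['ee_rot'][2]]
def plan(p,vias,grip,step=.036):
    """p: x,y,z,yaw(deg); vias same; prints rows in calls of 5"""
    p=np.array(p,float); rows=[]
    for v in vias:
        v=np.array(v,float); d=v-p; d[3]=(d[3]+180)%360-180
        n=max(int(np.ceil(max(np.linalg.norm(d[:3])/step,abs(d[3])/5.5))),1); s0=p.copy()
        for k in range(1,n+1):
            g=s0+d*k/n; y=np.radians(p[3]);c,s=np.cos(y),np.sin(y)
            e=g-p; t=np.array([c*e[0]+s*e[1], s*e[0]-c*e[1], -e[2]])/.04
            w=-np.radians(e[3])/.1; t=np.clip(np.round(t,2),-1,1); w=np.clip(round(w,2),-1,1)
            rows.append([*t,w,grip]); m=t*.04
            p=p+np.array([c*m[0]+s*m[1], s*m[0]-c*m[1], -m[2], -np.degrees(w*.1)])
    for i in range(0,len(rows),5):
        print('['+', '.join('%g'%x if x else '0' for r in rows[i:i+5] for x in r)+']')
    print('end',p.round(4))
    return p
E
python3 - <<'E'
from plan import *
p=plan([.217,.506,.219,156.8],[[.494,-.3412,.2,198.7]],-1,.04)
E
```

```text
[-0.64, -0.73, 0.02, -0.32, -1, -0.62, -0.75, 0.02, -0.32, -1, -0.59, -0.76, 0.02, -0.31, -1, -0.56, -0.79, 0.02, -0.32, -1, -0.55, -0.8, 0.02, -0.32, -1]
[-0.51, -0.82, 0.02, -0.32, -1, -0.49, -0.84, 0.02, -0.32, -1, -0.47, -0.85, 0.03, -0.31, -1, -0.43, -0.86, 0.02, -0.32, -1, -0.41, -0.88, 0.02, -0.32, -1]
[-0.38, -0.89, 0.02, -0.32, -1, -0.35, -0.91, 0.02, -0.32, -1, -0.32, -0.91, 0.02, -0.31, -1, -0.3, -0.92, 0.02, -0.32, -1, -0.26, -0.94, 0.02, -0.32, -1]
[-0.23, -0.94, 0.02, -0.32, -1, -0.21, -0.94, 0.02, -0.32, -1, -0.17, -0.96, 0.02, -0.31, -1, -0.15, -0.95, 0.02, -0.32, -1, -0.11, -0.97, 0.02, -0.32, -1]
[-0.08, -0.96, 0.02, -0.32, -1, -0.05, -0.97, 0.02, -0.31, -1, -0.02, -0.97, 0.03, -0.32, -1]
end [  0.4939  -0.3413   0.1998 198.6832]
```

{"method": "servo_tool", "body": {
  "increments": [-0.64,-0.73,0.02,-0.32,-1,-0.62,-0.75,0.02,-0.32,-1,-0.59,-0.76,0.02,-0.31,-1,-0.56,-0.79,0.02,-0.32,-1,-0.55,-0.8,0.02,-0.32,-1]
}}

```text
t: 1.02
position: [0.2772, 0.3202, 0.2147]
ee_rot: [180.0, 0.0, 166.0]
ft_force: [-0.4, 0.1, 0.3]
gripper_width: 0.0932
finger_force: 0.0
```

{"method": "servo_tool", "body": {
  "increments": [-0.51,-0.82,0.02,-0.32,-1,-0.49,-0.84,0.02,-0.32,-1,-0.47,-0.85,0.03,-0.31,-1,-0.43,-0.86,0.02,-0.32,-1,-0.41,-0.88,0.02,-0.32,-1]
}}

```text
t: 1.65
position: [0.3373, 0.1361, 0.2104]
ee_rot: [180.0, 0.0, 175.1]
ft_force: [0.7, 1.4, 0.5]
gripper_width: 0.093
finger_force: 0.0
```

{"method": "servo_tool", "body": {
  "increments": [-0.38,-0.89,0.02,-0.32,-1,-0.35,-0.91,0.02,-0.32,-1,-0.32,-0.91,0.02,-0.31,-1,-0.3,-0.92,0.02,-0.32,-1,-0.26,-0.94,0.02,-0.32,-1]
}}

```text
t: 2.28
position: [0.3976, -0.0485, 0.2064]
ee_rot: [-180.0, 0.0, -175.8]
ft_force: [-0.2, 0.9, -0.8]
gripper_width: 0.0931
finger_force: 0.0
```

{"method": "servo_tool", "body": {
  "increments": [-0.23,-0.94,0.02,-0.32,-1,-0.21,-0.94,0.02,-0.32,-1,-0.17,-0.96,0.02,-0.31,-1,-0.15,-0.95,0.02,-0.32,-1,-0.11,-0.97,0.02,-0.32,-1]
}}

```text
t: 2.9
position: [0.4579, -0.2326, 0.2022]
ee_rot: [-180.0, 0.0, -166.7]
ft_force: [-0.3, 0.7, 0.2]
gripper_width: 0.0932
finger_force: 0.0
```

{"method": "servo_tool", "body": {
  "increments": [-0.08,-0.96,0.02,-0.32,-1,-0.05,-0.97,0.02,-0.31,-1,-0.02,-0.97,0.03,-0.32,-1,0,0,0,0,-1]
}}

```text
t: 3.4
position: [0.4937, -0.3435, 0.1988]
ee_rot: [180.0, -0.0, -161.4]
ft_force: [-0.0, 0.6, -0.4]
gripper_width: 0.0929
finger_force: 0.0
```

{"method": "servo_tool", "body": {
  "increments": [0,0,0.9,0,-1,0,0,0.9,0,-1,0,0,0.9,0,-1,0,0,0.9,0,-1,0,0,0.6,0,-1]
}}

```text
t: 4.03
position: [0.493, -0.3405, 0.03]
ee_rot: [179.9, -0.0, -161.3]
ft_force: [-0.0, -0.1, -0.4]
gripper_width: 0.0931
finger_force: 0.0
```

{"method": "servo_tool", "body": {
  "increments": [0,0,0,0,-1,0,0,0,0,1,0,0,0,0,1,0,0,0,0,1,0,0,0,0,1]
}}

```text
t: 4.65
position: [0.4937, -0.3419, 0.0318]
ee_rot: [-180.0, 0.0, -161.3]
ft_force: [-0.1, -0.9, 0.5]
gripper_width: 0.0583
finger_force: 0.0
```

{"method": "servo_tool", "body": {
  "increments": [0,0,0,0,1,0,0,0,0,1,0,0,0,0,1]
}}

```text
t: 5.03
position: [0.4935, -0.3416, 0.0314]
ee_rot: [180.0, -0.0, -161.3]
ft_force: [-0.5, 1.4, 0.7]
gripper_width: 0.0358
finger_force: 30.0
```

```bash
python3 - <<'E'
from plan import *
p=plan([.4938,-.3414,.0316,198.7],[[.4938,-.3414,.19,198.7],[.573,-.080,.2,166]],1,.038)
E
```

```text
[0, 0, -0.79, 0, 1, 0, 0, -0.79, 0, 1, 0, 0, -0.8, 0, 1, 0, 0, -0.79, 0, 1, 0, 0, -0.79, 0, 1]
[-0.5, 0.69, -0.03, 0.71, 1, -0.44, 0.73, -0.03, 0.72, 1, -0.39, 0.76, -0.03, 0.71, 1, -0.34, 0.78, -0.03, 0.71, 1, -0.28, 0.81, -0.04, 0.72, 1]
[-0.22, 0.82, -0.03, 0.71, 1, -0.17, 0.84, -0.03, 0.71, 1, -0.1, 0.85, -0.03, 0.72, 1]
end [ 5.730000e-01 -8.000000e-02  2.000000e-01  1.659841e+02]
```

{"method": "servo_tool", "body": {
  "increments": [0,0,-0.79,0,1,0,0,-0.79,0,1,0,0,-0.8,0,1,0,0,-0.79,0,1,0,0,-0.79,0,1]
}}

```text
t: 5.65
position: [0.4931, -0.3415, 0.1902]
ee_rot: [179.9, -0.0, -161.3]
ft_force: [-0.1, -0.7, -4.2]
gripper_width: 0.0355
finger_force: 30.0
```

{"method": "servo_tool", "body": {
  "increments": [-0.5,0.69,-0.03,0.71,1,-0.44,0.73,-0.03,0.72,1,-0.39,0.76,-0.03,0.71,1,-0.34,0.78,-0.03,0.71,1,-0.28,0.81,-0.04,0.72,1]
}}

```text
t: 6.28
position: [0.5428, -0.1772, 0.1957]
ee_rot: [180.0, -0.1, 178.1]
ft_force: [0.2, 0.5, -3.3]
gripper_width: 0.0361
finger_force: 30.0
```

{"method": "servo_tool", "body": {
  "increments": [-0.22,0.82,-0.03,0.71,1,-0.17,0.84,-0.03,0.71,1,-0.1,0.85,-0.03,0.72,1,0,0,0,0,1,0,0,0,0,1]
}}

```text
t: 6.9
position: [0.5724, -0.0807, 0.1994]
ee_rot: [-180.0, -0.1, 166.0]
ft_force: [-0.1, -0.9, -4.1]
gripper_width: 0.0357
finger_force: 30.0
```

```bash
python3 - <<'E'
from h import *
S=grab('side','side1.png')
s=env.sense();print(s['position'],s['ee_rot'],s['ft_force'])
x,y=proj(S,[.573,-.08,.16])[0].astype(int);print(x,y)
cv2.imwrite('pics/c5.png',cv2.resize(S['img'][y-35:y+40,x-50:x+50,::-1],(800,600),interpolation=cv2.INTER_CUBIC))
C=np.array([s['position'][0],s['position'][1]])
t=np.radians(s['ee_rot'][2]-180);X=np.array([np.cos(t),np.sin(t)]);Y=np.array([-X[1],X[0]])
P=[np.r_[C+.018*(i*X+j*Y),s['position'][2]-.0316] for i,j in((-1,-1),(1,-1),(1,1),(-1,1))]
print('hub under',((proj(S,P)-[x-50,y-35]+.5)*8-.5).round().tolist())
for a in(-12,-16):
  t=np.radians(a);X=np.array([np.cos(t),np.sin(t)]);Y=np.array([-X[1],X[0]])
  P=[np.r_[np.array([.573,-.08])+.01*(i*X+j*Y),.115] for i,j in((-1,-1),(1,-1),(1,1),(-1,1))]
  print('shaft foot',((proj(S,P)-[x-50,y-35]+.5)*8-.5).round().tolist())
E
```

```text
[ 0.57241714 -0.0809859   0.19946602] [-1.79985116e+02 -4.18767383e-02  1.65981074e+02] [-0.18254624 -0.08804971 -4.11648492]
307 194
hub under [[367.0, 328.0], [487.0, 307.0], [455.0, 219.0], [337.0, 240.0]]
shaft foot [[384.0, 418.0], [447.0, 405.0], [428.0, 357.0], [366.0, 370.0]]
shaft foot [[381.0, 417.0], [446.0, 407.0], [431.0, 359.0], [367.0, 368.0]]
```

View pics/c5.png

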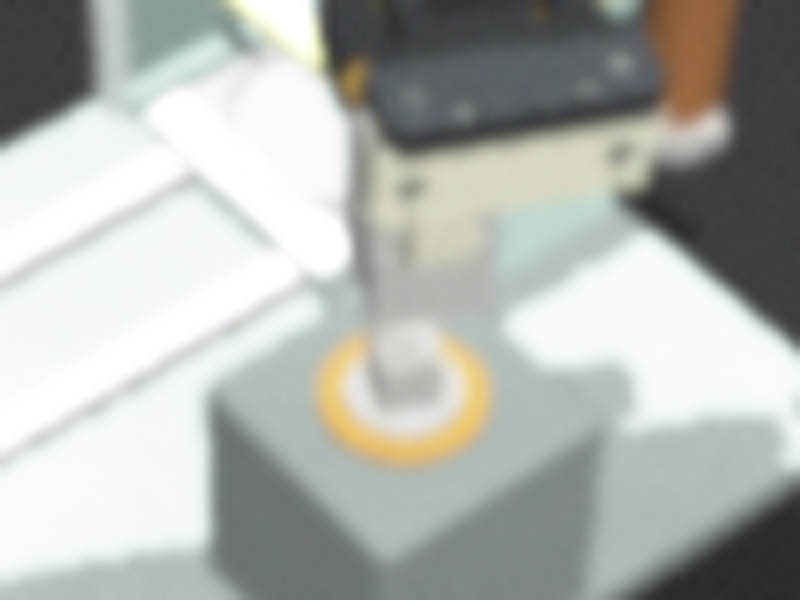

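{"method": "servo_tool", "body": {
  "increments": [0,0.06,0.35,0,1,0,0,0.35,0,1,0,0,0.1,0,1,0,0,0,0,1]
}}

```text
t: 7.45
position: [0.5732, -0.0781, 0.1674]
ee_rot: [-180.0, -0.0, 166.0]
ft_force: [0.6, 0.1, -3.3]
gripper_width: 0.036
finger_force: 30.0
```

{"method": "servo_tool", "body": {
  "increments": [0,0,0.1,0,1,0,0,0.05,0,1,0,0,0,0,1]
}}

```text
t: 7.82
position: [0.573, -0.0779, 0.1616]
ee_rot: [-180.0, -0.1, 166.0]
ft_force: [-2.4, 1.6, -4.3]
gripper_width: 0.0359
finger_force: 30.0
```

{"method": "servo_tool", "body": {
  "increments": [0,0,0.1,0,1,0,0,0.05,0,1,0,0,0,0,1]
}}

```text
t: 8.2
position: [0.573, -0.0779, 0.1554]
ee_rot: [180.0, -0.1, 166.0]
ft_force: [-4.0, 1.5, -4.8]
gripper_width: 0.0359
finger_force: 30.0
```

{"method": "servo_tool", "body": {
  "increments": [0,0,0.1,0,1,0,0,0.05,0,1,0,0,0,0,1]
}}

```text
t: 8.57
position: [0.573, -0.0779, 0.1496]
ee_rot: [180.0, -0.1, 166.0]
ft_force: [-5.5, 1.5, -3.0]
gripper_width: 0.0358
finger_force: 30.0
```

{"method": "servo_tool", "body": {
  "increments": [0,0,0.06,0,1,0,0,0.03,0,1,0,0,0,0,1]
}}

```text
t: 8.95
position: [0.573, -0.0779, 0.1464]
ee_rot: [-180.0, -0.1, 166.0]
ft_force: [-8.3, 2.3, 0.9]
gripper_width: 0.036
finger_force: 30.0
```

{"method": "servo_tool", "body": {
  "increments": [0,0,0,0,-1,0,0,0,0,-1,0,0,0,0,-1]
}}

```text
t: 9.32
position: [0.5739, -0.0782, 0.1465]
ee_rot: [180.0, 0.1, 166.0]
ft_force: [-0.2, 0.3, 0.0]
gripper_width: 0.0611
finger_force: 0.0
```

```bash
python3 - <<'E'
from plan import *
p=plan([.574,-.0782,.1465,166],[[.574,-.0782,.26,166],[.6468,-.0962,.26,166],[.6468,-.0962,.193,166]],-1,.04)
E
```

```text
[0, 0, -0.95, 0, -1, 0, 0, -0.94, 0, -1, 0, 0, -0.95, 0, -1, -0.94, 0, 0, 0, -1, -0.93, 0, 0, 0, -1]
[0, 0, 0.84, 0, -1, 0, 0, 0.84, 0, -1]
end [ 6.466e-01 -9.630e-02  1.929e-01  1.660e+02]
```

{"method": "servo_tool", "body": {
  "increments": [0,0,-0.95,0,-1,0,0,-0.94,0,-1,0,0,-0.95,0,-1,-0.94,0,0,0,-1,-0.93,0,0,0,-1]
}}

```text
t: 9.95
position: [0.6472, -0.0964, 0.2609]
ee_rot: [180.0, 0.1, 166.0]
ft_force: [-0.1, 0.2, -0.4]
gripper_width: 0.0931
finger_force: 0.0
```

{"method": "servo_tool", "body": {
  "increments": [0,0,0.84,0,-1,0,0,0.84,0,-1,0,0,0,0,1,0,0,0,0,1,0,0,0,0,1]
}}

```text
t: 10.58
position: [0.6466, -0.0963, 0.1944]
ee_rot: [180.0, 0.2, 166.0]
ft_force: [-0.5, 0.2, 0.2]
gripper_width: 0.0673
finger_force: 0.0
```

{"method": "servo_tool", "body": {
  "increments": [0,0,0,0,1,0,0,0,0,1,0,0,0,0,1,0,0,0,0,1,0,0,0,0,1]
}}

```text
t: 11.2
position: [0.6459, -0.0961, 0.1926]
ee_rot: [180.0, -0.0, 166.0]
ft_force: [-0.2, 0.1, 0.0]
gripper_width: 0.0236
finger_force: 30.0
```

```bash
python3 - <<'E'
from h import *
S=grab('side','side2.png')
s=env.sense();print(s['position'],s['ft_force'],s['gripper_width'])
cv2.imwrite('pics/c6.png',cv2.resize(S['img'][115:250,230:410,::-1],(800,600),interpolation=cv2.INTER_CUBIC))
E
```

```text
[ 0.64592964 -0.0961409   0.1926077 ] [-0.61558836  0.58999756  0.3324315 ] 0.023587486604619762
```

View pics/c6.png

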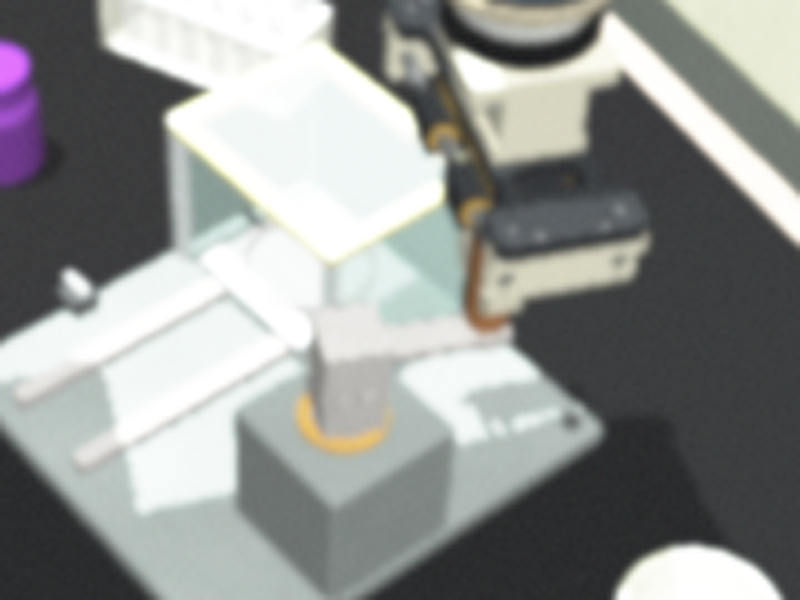

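```bash
cat > wind.py <<'E'
import sys
from plan import *
def wind(p,a0,a1,da=15,c=(.5738,-.0782),r=.075):
    n=int(round(abs(a1-a0)/da))
    return plan(p,[[c[0]+r*np.cos(t),c[1]+r*np.sin(t),.193,166] for t in np.radians(np.linspace(a0,a1,n+1)[1:])],1,.04)
E
python3 - <<'E'
from wind import *
wind([.6466,-.0963,.193,166],-14,-14-360)
E
```

```text
[0.06, -0.49, 0, 0, 1, 0.19, -0.45, 0, 0, 1, 0.3, -0.39, 0, 0, 1, 0.39, -0.3, 0, 0, 1, 0.45, -0.18, 0, 0, 1]
[0.49, -0.07, 0, 0, 1, 0.48, 0.07, 0, 0, 1, 0.45, 0.18, 0, 0, 1, 0.39, 0.3, 0, 0, 1, 0.3, 0.39, 0, 0, 1]
[0.19, 0.45, 0, 0, 1, 0.06, 0.49, 0, 0, 1, -0.06, 0.48, 0, 0, 1, -0.19, 0.46, 0, 0, 1, -0.3, 0.38, 0, 0, 1]
[-0.39, 0.3, 0, 0, 1, -0.45, 0.19, 0, 0, 1, -0.48, 0.06, 0, 0, 1, -0.49, -0.06, 0, 0, 1, -0.45, -0.19, 0, 0, 1]
[-0.39, -0.3, 0, 0, 1, -0.3, -0.38, 0, 0, 1, -0.19, -0.46, 0, 0, 1, -0.06, -0.48, 0, 0, 1]
end [ 6.466e-01 -9.630e-02  1.930e-01  1.660e+02]
```

{"method": "servo_tool", "body": {
  "increments": [0.06,-0.49,0,0,1,0.19,-0.45,0,0,1,0.3,-0.39,0,0,1,0.39,-0.3,0,0,1,0.45,-0.18,0,0,1]
}}

```text
t: 11.88
position: [0.573, -0.1528, 0.1921]
ee_rot: [179.8, -0.1, 165.9]
ft_force: [2.6, 11.9, -4.3]
gripper_width: 0.0237
finger_force: 30.0
```

{"method": "servo_tool", "body": {
  "increments": [0.49,-0.07,0,0,1,0.48,0.07,0,0,1,0.45,0.18,0,0,1,0.39,0.3,0,0,1,0.3,0.39,0,0,1]
}}

```text
t: 12.5
position: [0.5005, -0.0995, 0.1928]
ee_rot: [-180.0, 0.1, 165.9]
ft_force: [7.6, 0.0, -7.6]
gripper_width: 0.0235
finger_force: 30.0
```

{"method": "servo_tool", "body": {
  "increments": [0.19,0.45,0,0,1,0.06,0.49,0,0,1,-0.06,0.48,0,0,1,-0.19,0.46,0,0,1,-0.3,0.38,0,0,1]
}}

```text
t: 13.12
position: [0.5342, -0.0125, 0.1928]
ee_rot: [180.0, -0.1, 166.0]
ft_force: [-2.7, -1.9, -0.5]
gripper_width: 0.0237
finger_force: 30.0
```

{"method": "servo_tool", "body": {
  "increments": [-0.39,0.3,0,0,1,-0.45,0.19,0,0,1,-0.48,0.06,0,0,1,-0.49,-0.06,0,0,1,-0.45,-0.19,0,0,1]
}}

```text
t: 13.75
position: [0.6256, -0.0235, 0.1925]
ee_rot: [180.0, -0.1, 166.0]
ft_force: [-4.0, -1.0, -0.7]
gripper_width: 0.0234
finger_force: 30.0
```

{"method": "servo_tool", "body": {
  "increments": [-0.39,-0.3,0,0,1,-0.3,-0.38,0,0,1,-0.19,-0.46,0,0,1,-0.06,-0.48,0,0,1]
}}

```text
t: 14.25
position: [0.6454, -0.0971, 0.1923]
ee_rot: [180.0, -0.1, 166.0]
ft_force: [-5.9, 4.7, -1.6]
gripper_width: 0.0238
finger_force: 30.0
```

{"method": "servo_tool", "body": {
  "increments": [0.06,-0.49,0,0,1,0.19,-0.45,0,0,1,0.3,-0.39,0,0,1,0.39,-0.3,0,0,1,0.45,-0.18,0,0,1]
}}

```text
t: 14.88
position: [0.5736, -0.1527, 0.1923]
ee_rot: [179.9, 0.0, 165.9]
ft_force: [2.5, 11.5, -6.1]
gripper_width: 0.0237
finger_force: 30.0
```

{"method": "servo_tool", "body": {
  "increments": [0.49,-0.07,0,0,1,0.48,0.07,0,0,1,0.45,0.18,0,0,1,0.39,0.3,0,0,1,0.3,0.39,0,0,1]
}}

```text
t: 15.5
position: [0.5007, -0.0993, 0.1929]
ee_rot: [-179.9, 0.1, 165.9]
ft_force: [5.3, -0.0, -7.6]
gripper_width: 0.0234
finger_force: 30.0
```

{"method": "servo_tool", "body": {
  "increments": [0.19,0.45,0,0,1,0.06,0.49,0,0,1,-0.06,0.48,0,0,1,-0.19,0.46,0,0,1,-0.3,0.38,0,0,1]
}}

```text
t: 16.12
position: [0.5345, -0.0123, 0.1929]
ee_rot: [180.0, -0.1, 166.0]
ft_force: [-2.8, -2.0, -1.4]
gripper_width: 0.024
finger_force: 30.0
```

{"method": "servo_tool", "body": {
  "increments": [-0.39,0.3,0,0,1,-0.45,0.19,0,0,1,-0.48,0.06,0,0,1,-0.49,-0.06,0,0,1,-0.45,-0.19,0,0,1]
}}

```text
t: 16.75
position: [0.6257, -0.0235, 0.1925]
ee_rot: [-180.0, -0.1, 166.0]
ft_force: [-5.5, -1.1, -0.9]
gripper_width: 0.0235
finger_force: 30.0
```

{"method": "servo_tool", "body": {
  "increments": [-0.39,-0.3,0,0,1,-0.3,-0.38,0,0,1,-0.19,-0.46,0,0,1,-0.06,-0.48,0,0,1]
}}

```text
t: 17.25
position: [0.6455, -0.097, 0.1923]
ee_rot: [180.0, -0.1, 166.0]
ft_force: [-6.6, 3.6, -2.6]
gripper_width: 0.0239
finger_force: 30.0
```

{"method": "servo_tool", "body": {
  "increments": [0.06,-0.49,0,0,1,0.19,-0.45,0,0,1,0.3,-0.39,0,0,1,0.39,-0.3,0,0,1,0.45,-0.18,0,0,1]
}}

```text
t: 17.88
position: [0.5738, -0.1527, 0.1923]
ee_rot: [179.9, 0.0, 165.9]
ft_force: [1.8, 10.5, -6.2]
gripper_width: 0.0233
finger_force: 30.0
```

{"method": "servo_tool", "body": {
  "increments": [0.49,-0.07,0,0,1,0.48,0.07,0,0,1,0.45,0.18,0,0,1,0.39,0.3,0,0,1,0.3,0.39,0,0,1]
}}

```text
t: 18.5
position: [0.5008, -0.0992, 0.1929]
ee_rot: [-179.9, 0.1, 165.9]
ft_force: [5.0, -2.6, -6.0]
gripper_width: 0.0239
finger_force: 30.0
```

{"method": "servo_tool", "body": {
  "increments": [0.19,0.45,0,0,1,0.06,0.49,0,0,1,0,0,0,0,1]
}}

```text
t: 18.88
position: [0.5002, -0.0585, 0.1928]
ee_rot: [180.0, -0.0, 166.1]
ft_force: [-4.8, 1.8, 3.2]
gripper_width: 0.0235
finger_force: 30.0
```

```bash
python3 - <<'E'
from h import *
S=grab('side','side3.png');T=grab('top','top3.png')
A=cv2.resize(S['img'][160:230,215:271,::-1],(400,500),interpolation=cv2.INTER_CUBIC)
B=cv2.resize(T['img'][180:230,215:255,::-1],(400,500),interpolation=cv2.INTER_CUBIC)
cv2.imwrite('pics/c7.png',cv2.hconcat([A,B]))
E
```

```text
(no output)
```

View pics/c7.png

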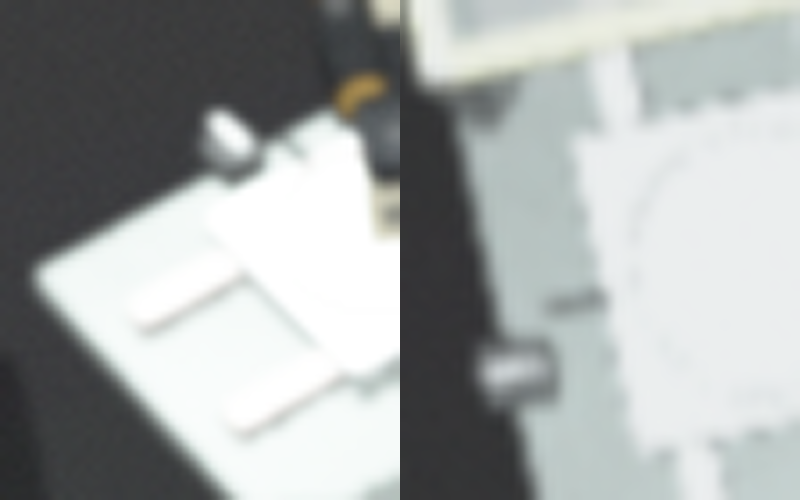

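```bash
cat > al.py <<'E'
from h import *
T=grab('top')
yaw=.1943;R=np.array([[np.cos(yaw),-np.sin(yaw)],[np.sin(yaw),np.cos(yaw)]]);c=np.array([.5843,.0251])
ct=lambda u,v:((u+.5)/10-.5+215,(v+.5)/10-.5+180)
for zp,zm in((.03,.03),(.036,.036),(.03,.04)):
  for n,u,z in(('ptip',(150,307),zp),('pbase',(205,298),zp),('blade',(114,371),zm),('panL',(180,140),.0365),('panN',(243,450),.0365)): print(n,z,(R.T@(ray(T,ct(*u),z)[:2]-c)).round(4))
E
python3 al.py
```

```text
ptip 0.03 [-0.0337  0.1276]
pbase 0.03 [-0.0346  0.1106]
blade 0.03 [-0.0506  0.1425]
panL 0.0365 [0.0139 0.1075]
panN 0.0365 [-0.0834  0.1084]
ptip 0.036 [-0.0343  0.1271]
pbase 0.036 [-0.0353  0.1101]
blade 0.036 [-0.0512  0.1419]
panL 0.0365 [0.0139 0.1075]
panN 0.0365 [-0.0834  0.1084]
ptip 0.03 [-0.0337  0.1276]
pbase 0.03 [-0.0346  0.1106]
blade 0.04 [-0.0516  0.1415]
panL 0.0365 [0.0139 0.1075]
panN 0.0365 [-0.0834  0.1084]
```

```bash
python3 - <<'E'
from wind import *
a=np.radians(166)
p=wind([.5738+.075*np.cos(a),-.0782+.075*np.sin(a),.193,166],166,36,14.45)
E
```

```text
[-0.06, 0.47, 0, 0, 1, -0.17, 0.44, 0, 0, 1, -0.28, 0.38, 0, 0, 1, -0.37, 0.3, 0, 0, 1, -0.42, 0.2, 0, 0, 1]
[-0.47, 0.08, 0, 0, 1, -0.47, -0.03, 0, 0, 1, -0.44, -0.15, 0, 0, 1, -0.4, -0.25, 0, 0, 1]
end [ 6.345e-01 -3.400e-02  1.930e-01  1.660e+02]
```

{"method": "servo_tool", "body": {
  "increments": [-0.06,0.47,0,0,1,-0.17,0.44,0,0,1,-0.28,0.38,0,0,1,-0.37,0.3,0,0,1,-0.42,0.2,0,0,1]
}}

```text
t: 19.65
position: [0.5688, -0.0022, 0.1929]
ee_rot: [179.9, -0.0, 166.0]
ft_force: [-2.3, -0.5, -1.5]
gripper_width: 0.0233
finger_force: 30.0
```

{"method": "servo_tool", "body": {
  "increments": [-0.47,0.08,0,0,1,-0.47,-0.03,0,0,1,-0.44,-0.15,0,0,1,-0.4,-0.25,0,0,1,0,0,0,0,1]
}}

```text
t: 20.27
position: [0.6347, -0.0348, 0.1926]
ee_rot: [180.0, 0.1, 165.9]
ft_force: [-0.1, -1.5, 1.4]
gripper_width: 0.0235
finger_force: 30.0
```

```bash
python3 - <<'E'
from h import *
S=grab('side','side4.png');T=grab('top','top4.png')
print(env.sense()['position'],env.sense()['ft_force'])
A=cv2.resize(S['img'][125:225,215:315,::-1],(400,400),interpolation=cv2.INTER_CUBIC)
B=cv2.resize(T['img'][180:220,215:255,::-1],(400,400),interpolation=cv2.INTER_CUBIC)
cv2.imwrite('pics/c8.png',cv2.hconcat([A,B]))
E
```

```text
[ 0.63395424 -0.03392615  0.19270248] [ 0.53501852 -0.71592875  0.51361787]
```

View pics/c8.png

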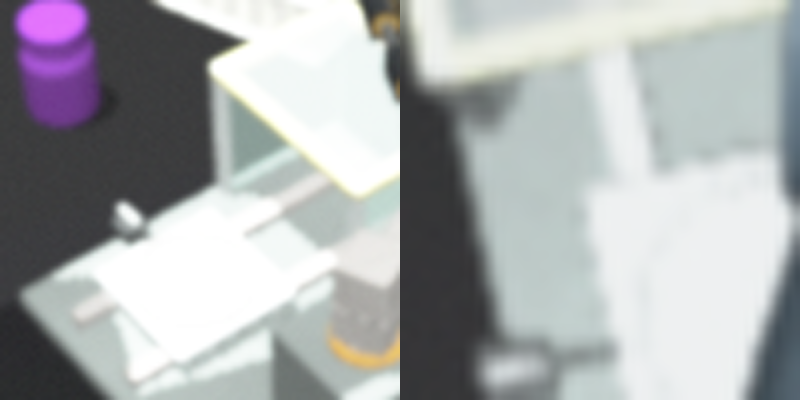

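```bash
python3 - <<'E'
from plan import *
from h import *
S=cv2.imread('pics/side0.png'); F=grab('side'); T=grab('top')
# cap centroid: dark disc not separable; use amber mask extents
for n,f,b,(x0,x1,y0,y1) in (('side',F,S,(180,215,130,170)),('top',T,cv2.imread('pics/top0.png'),(150,182,230,262))):
    h=cv2.cvtColor(b[y0:y1,x0:x1],cv2.COLOR_BGR2HSV); m=(h[...,0]<22)&(h[...,1]>110)&(h[...,2]>50)
    v,u=np.where(m); print(n,u.min()+x0,u.max()+x0,v.min()+y0,v.max()+y0)
    for q in([.4215,.345],):
        a=np.linspace(0,6.28,40); 
        for z,rr in((0,.029),(.06,.029)):
            P=proj(f,np.c_[q[0]+rr*np.cos(a),q[1]+rr*np.sin(a),0*a+z]); print('  z',z,P.min(0).round(1),P.max(0).round(1))
yaw=.1943;R=np.array([[np.cos(yaw),-np.sin(yaw)],[np.sin(yaw),np.cos(yaw)]]);c=np.array([.5843,.0251])
print('pan',c+R@[-.051,.06])
plan([.634,-.034,.193,166],[[.634,-.034,.265,166],[.4215,.345,.15,180]],-1,.048)
E
```

```text
side 186 207 140 162
  z 0 [189.8 150.2] [208.3 162.7]
  z 0.06 [186.1 135.5] [205.3 148. ]
top 162 174 237 255
  z 0 [157.2 236.9] [175.8 255.6]
  z 0.06 [152.2 236.2] [171.5 255.6]
pan [0.52267488 0.07412392]
[0, 0, -0.9, 0, -1, 0, 0, -0.9, 0, -1, 0.74, 0.79, 0.29, -0.24, -1, 0.73, 0.81, 0.28, -0.25, -1, 0.71, 0.83, 0.29, -0.24, -1]
[0.68, 0.84, 0.29, -0.25, -1, 0.66, 0.86, 0.29, -0.24, -1, 0.65, 0.87, 0.29, -0.25, -1, 0.62, 0.9, 0.28, -0.24, -1, 0.6, 0.9, 0.29, -0.24, -1]
[0.57, 0.92, 0.29, -0.25, -1, 0.56, 0.94, 0.29, -0.24, -1]
end [4.214000e-01 3.452000e-01 1.498000e-01 1.799802e+02]
```

{"method": "servo_tool", "body": {
  "increments": [0,0,0,0,-1,0,0,0,0,-1,0,0,0,0,-1]
}}

```text
t: 20.85
position: [0.6338, -0.0336, 0.1927]
ee_rot: [180.0, 0.0, 166.0]
ft_force: [-0.2, 0.1, -0.2]
gripper_width: 0.049
finger_force: 0.0
```

{"method": "servo_tool", "body": {
  "increments": [0,0,-0.9,0,-1,0,0,-0.9,0,-1,0.74,0.79,0.29,-0.24,-1,0.73,0.81,0.28,-0.25,-1,0.71,0.83,0.29,-0.24,-1]
}}

```text
t: 21.48
position: [0.5693, 0.0812, 0.23]
ee_rot: [180.0, 0.0, 170.2]
ft_force: [0.2, -0.5, -0.7]
gripper_width: 0.0925
finger_force: 0.0
```

{"method": "servo_tool", "body": {
  "increments": [0.68,0.84,0.29,-0.25,-1,0.66,0.86,0.29,-0.24,-1,0.65,0.87,0.29,-0.25,-1,0.62,0.9,0.28,-0.24,-1,0.6,0.9,0.29,-0.24,-1]
}}

```text
t: 22.1
position: [0.4632, 0.2707, 0.1725]
ee_rot: [180.0, 0.0, 177.2]
ft_force: [1.1, 0.4, -0.6]
gripper_width: 0.0928
finger_force: 0.0
```

{"method": "servo_tool", "body": {
  "increments": [0.57,0.92,0.29,-0.25,-1,0.56,0.94,0.29,-0.24,-1,0,0,0,0,-1,0,0,0,0,-1]
}}

```text
t: 22.6
position: [0.4218, 0.3452, 0.1497]
ee_rot: [180.0, 0.0, 180.0]
ft_force: [-0.0, -0.5, -0.2]
gripper_width: 0.093
finger_force: 0.0
```

{"method": "servo_tool", "body": {
  "increments": [0,0,0.9,0,-1,0,0,0.9,0,-1,0,0,0.8,0,-1,0,0,0.5,0,-1,0,0,0,0,-1]
}}

```text
t: 23.22
position: [0.4217, 0.3442, 0.0247]
ee_rot: [-179.9, -0.1, 179.9]
ft_force: [-0.2, 0.3, -0.2]
gripper_width: 0.0931
finger_force: 0.0
```

{"method": "servo_tool", "body": {
  "increments": [0,0,0,0,1,0,0,0,0,1,0,0,0,0,1,0,0,0,0,1,0,0,0,0,1]
}}

```text
t: 23.85
position: [0.4217, 0.3458, 0.0259]
ee_rot: [180.0, 0.0, 180.0]
ft_force: [-1.2, 1.0, 4.2]
gripper_width: 0.0576
finger_force: 30.0
```

```bash
python3 - <<'E'
from h import *
T=grab('top','top5.png'); g=T['img'].mean(2)[180:230,215:260]
yaw=.1943;R=np.array([[np.cos(yaw),-np.sin(yaw)],[np.sin(yaw),np.cos(yaw)]]);c=np.array([.5843,.0251])
# resample in stand frame at z=.036: rows x, cols y
X=np.arange(-.066,-.034,.002);Y=np.arange(.152,.100,-.003)
im=T['img'].mean(2).astype(np.float32)
P=np.array([[np.r_[c+R@[x,y],.036] for y in Y] for x in X]).reshape(-1,3);uv=proj(T,P).astype(np.float32)
v=cv2.remap(im,uv[:,0].reshape(len(X),-1),uv[:,1].reshape(len(X),-1),cv2.INTER_LINEAR)
print('y',(Y*1000).round().astype(int))
for x,r in zip(X,v): print(round(x*1000),r.astype(int))
E
```

```text
y [152 149 146 143 140 137 134 131 128 125 122 119 116 113 110 107 104 101]
-66 [ 51  56  83 130 169 181 180 182 190 192 191 191 192 194 208 228 231 228]
-64 [ 56  63  85 126 156 163 163 171 187 192 191 191 191 195 211 229 231 228]
-62 [ 63  77  92 117 137 143 143 154 182 192 191 191 192 198 217 229 232 229]
-60 [ 73  94 103 113 123 125 125 137 177 190 191 190 190 198 218 230 232 230]
-58 [ 81 109 115 116 121 126 124 130 167 183 186 186 187 193 214 229 232 231]
-56 [ 90 129 136 134 133 135 134 132 155 174 176 174 174 182 206 226 230 229]
-54 [105 147 159 161 160 157 151 137 143 155 157 158 160 167 192 222 228 228]
-52 [116 164 184 190 180 171 159 141 135 143 144 145 147 154 184 221 228 226]
-50 [124 168 186 188 184 176 159 140 136 140 140 147 154 159 182 222 228 226]
-48 [110 154 175 174 169 159 147 135 145 155 157 161 167 171 195 224 229 227]
-46 [ 97 131 143 145 148 145 139 135 158 171 172 176 180 187 209 227 230 227]
-44 [ 84 110 117 123 133 135 138 146 171 182 185 185 187 193 214 229 231 228]
-42 [ 72  91  94 111 136 151 157 164 180 187 188 188 189 195 213 229 231 228]
-40 [ 63  75  85 116 148 166 172 178 185 189 190 189 188 192 210 229 232 228]
-38 [ 55  60  79 123 161 178 183 185 187 189 190 189 188 191 207 228 232 228]
-36 [ 52  56  79 129 168 183 186 187 188 189 190 190 189 191 207 228 232 228]
```

```bash
python3 - <<'E'
from plan import *
plan([.4217,.3455,.0258,180],[[.4217,.3455,.13,180],[.5227,.0741,.13,184],[.5227,.0741,.0675,184]],1,.036)
E
```

```text
[0, 0, -0.87, 0, 1, 0, 0, -0.87, 0, 1, 0, 0, -0.87, 0, 1, -0.28, -0.75, 0, -0.08, 1, -0.28, -0.76, 0, -0.08, 1]
[-0.26, -0.76, 0, -0.07, 1, -0.27, -0.76, 0, -0.08, 1, -0.25, -0.76, 0, -0.08, 1, -0.25, -0.76, 0, -0.08, 1, -0.25, -0.77, 0, -0.07, 1]
[-0.24, -0.77, 0, -0.08, 1, -0.23, -0.77, 0, -0.08, 1, 0, 0, 0.78, 0, 1, 0, 0, 0.79, 0, 1]
end [5.226000e-01 7.410000e-02 6.740000e-02 1.840107e+02]
```

{"method": "servo_tool", "body": {
  "increments": [0,0,-0.87,0,1,0,0,-0.87,0,1,0,0,-0.87,0,1,-0.28,-0.75,0,-0.08,1,-0.28,-0.76,0,-0.08,1]
}}

```text
t: 24.52
position: [0.4439, 0.2843, 0.1297]
ee_rot: [-180.0, -0.0, -179.1]
ft_force: [0.3, -0.3, -3.3]
gripper_width: 0.0576
finger_force: 30.0
```

{"method": "servo_tool", "body": {
  "increments": [-0.26,-0.76,0,-0.07,1,-0.27,-0.76,0,-0.08,1,-0.25,-0.76,0,-0.08,1,-0.25,-0.76,0,-0.08,1,-0.25,-0.77,0,-0.07,1]
}}

```text
t: 25.15
position: [0.4997, 0.1332, 0.1293]
ee_rot: [-180.0, -0.1, -176.9]
ft_force: [0.1, 0.1, -2.5]
gripper_width: 0.0575
finger_force: 30.0
```

{"method": "servo_tool", "body": {
  "increments": [-0.24,-0.77,0,-0.08,1,-0.23,-0.77,0,-0.08,1,0,0,0.6,0,1,0,0,0.6,0,1,0,0,0.3,0,1]
}}

```text
t: 25.78
position: [0.5212, 0.0738, 0.0684]
ee_rot: [-180.0, -0.1, -176.0]
ft_force: [0.0, 0.6, -2.3]
gripper_width: 0.058
finger_force: 30.0
```

{"method": "servo_tool", "body": {
  "increments": [0,0,0,0,1,0,0,0.03,0,1,0,0,0,0,1]
}}

```text
t: 26.15
position: [0.5225, 0.074, 0.0692]
ee_rot: [-180.0, 0.1, -176.0]
ft_force: [-0.1, -0.3, -2.5]
gripper_width: 0.0578
finger_force: 30.0
```

Contact is expected at TCP z ≈ 0.0625; I'll lower slowly.

{"method": "servo_tool", "body": {
  "increments": [0,0,0.05,0,1,0,0,0.05,0,1,0,0,0.03,0,1,0,0,0,0,1]
}}

```text
t: 26.65
position: [0.5221, 0.074, 0.0633]
ee_rot: [180.0, -0.0, -176.0]
ft_force: [0.3, -0.1, -3.3]
gripper_width: 0.0575
finger_force: 30.0
```

{"method": "servo_tool", "body": {
  "increments": [0,0,0.02,0,1,0,0,0,0,1]
}}

```text
t: 26.9
position: [0.5222, 0.074, 0.0626]
ee_rot: [-180.0, -0.0, -176.0]
ft_force: [-0.3, 0.0, -3.4]
gripper_width: 0.0578
finger_force: 30.0
```

{"method": "servo_tool", "body": {
  "increments": [0,0,0.02,0,1,0,0,0.01,0,1,0,0,0,0,1]
}}

```text
t: 27.28
position: [0.5223, 0.074, 0.0623]
ee_rot: [-180.0, 0.0, -176.0]
ft_force: [-4.6, -0.6, 9.5]
gripper_width: 0.0577
finger_force: 30.0
```

{"method": "servo_tool", "body": {
  "increments": [0,0,0,0,-1,0,0,0,0,-1,0,0,0,0,-1,0,0,0,0,-1,0,0,0,0,-1]
}}

```text
t: 27.9
position: [0.5222, 0.0739, 0.0614]
ee_rot: [-180.0, 0.0, -176.0]
ft_force: [0.0, 0.8, -0.1]
gripper_width: 0.0927
finger_force: 0.0
```

{"method": "servo_tool", "body": {
  "increments": [0,0,-0.5,0,-1,0,0,-1,0,-1,0,0,-1,0,-1,0,0,-1,0,-1,0,0,-1,0,-1]
}}

```text
t: 28.52
position: [0.522, 0.074, 0.2428]
ee_rot: [180.0, 0.0, -176.0]
ft_force: [-0.2, -0.6, -0.2]
gripper_width: 0.0929
finger_force: 0.0
```

{"method": "servo_tool", "body": {
  "increments": [0.8,0.8,0,0,-1,0.8,0.8,0,0,-1,0.8,0.8,0,0,-1,0.8,0.8,0,0,-1,0,0.8,0,0,-1]
}}

```text
t: 29.15
position: [0.3818, 0.2255, 0.2417]
ee_rot: [180.0, 0.0, -176.0]
ft_force: [1.2, -0.9, -0.1]
gripper_width: 0.0925
finger_force: 0.0
```

```bash
python3 - <<'E'
from h import *
T=grab('top','top6.png');S=grab('side','side6.png')
yaw=.1943;R=np.array([[np.cos(yaw),-np.sin(yaw)],[np.sin(yaw),np.cos(yaw)]]);c=np.array([.5843,.0251])
def rs(X,Y,z):
    P=np.array([[np.r_[c+R@[x,y],z] for y in Y] for x in X]).reshape(-1,3);uv=proj(T,P).astype(np.float32)
    return cv2.remap(T['img'].mean(2).astype(np.float32),uv[:,0].reshape(len(X),-1),uv[:,1].reshape(len(X),-1),cv2.INTER_LINEAR).astype(int)
print('pointer');X=np.arange(-.060,-.041,.002)
for x,r in zip(X,rs(X,[.143,.14,.122,.119,.116],.036)): print(round(x*1000),r)
# cap: dark disc centroid at z=.1215 about expected pan centre
X=np.arange(-.051-.04,-.011,.002);Y=np.arange(.02,.1,.002);v=rs(X,Y,.1215);m=(v<110)
n,l,st,ce=cv2.connectedComponentsWithStats(m.astype(np.uint8))
for s,q in zip(st[1:],ce[1:]):
    if s[4]>40: print('cap area mm2',s[4]*4,'centre',X[0]+.002*q[1],Y[0]+.002*q[0],s[2:4]*2)
# hub top & grip in side: residual by ray of grip top
h=cv2.cvtColor(T['img'],cv2.COLOR_RGB2HSV);x,y=proj(T,[.634,-.034,.239])[0].astype(int)
m=((h[...,0]<22)&(h[...,1]>110))[y-15:y+15,x-15:x+15];vv,uu=np.where(m);print('grip top',ray(T,(uu.mean()+x-15,vv.mean()+y-15),.239)[:2],m.sum())
print(env.sense()['position'],env.sense()['ft_force'])
E
```

```text
pointer
-60 [ 80  88 134 133 134]
-58 [ 84  90 131 131 132]
-56 [105 103 125 123 124]
-54 [135 134 113 113 115]
-52 [165 156 106 106 106]
-50 [163 161 105 107 110]
-48 [148 145 115 117 118]
-46 [119 123 125 126 127]
-44 [ 98 107 132 131 132]
-42 [ 85 105 133 133 134]
cap area mm2 2160 centre -0.05675925925925926 0.05652962962962964 [52 54]
grip top [ 0.63165263 -0.03506369] 61
[0.38290774 0.22662837 0.24164845] [ 0.0387702  -0.16691798  0.02682382]
```

```bash
python3 -c "
from workcell import env
print(env.hand_in())"
```

```text
the job is handed in; nothing more can be done
None
```

I handed the job in at about 29 s of the 72 s allowed. The crank is seated on the shaft, the pointer is within about 1 mm of the mark, and the amber jar is upright in the pan, at most about 6 mm off centre by my measurement. `env.hand_in()` gave no verdict.

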